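Set the clay planer's blade to the gauge

ROBOT

A 6-joint arm with a two-finger parallel gripper is mounted at the origin on the work surface. World frame = base frame: x ahead of the robot, y to its left, z up, the work surface at z = 0. Lengths are in m, angles in rad, forces in N, time in s.
With the tool pointing down it reaches from about 0.35 to 0.975 m from the base axis. Payload 4.9 kg.
Tool frame: the origin (TCP) lies at the very end of the fingers, on their centre line; the grasp point (between the pads) lies 19 mm behind it; z points along the fingers, y is the line along which they close (so a half turn about z gives the same grasp; the last joint's range is limited). The gripper opens to 85 mm and grips with 20 to 120 N. Pads are 22 mm wide; open, the fingers measure 114 mm over their backs; the gripper's body (76 mm by 85 mm) begins 54 mm behind the grasp point. The pads swing forward as they close: fully open they stand 13 mm farther back than shut.
Start: joints at [1.173, 0.053, 1.613, -0, 1.476, -0.119], TCP at [0.172, 0.601, 0.231] pointing down, gripper open.
Joint ranges: [-3.01, 3.01], [-1.01, 2.22], [0.06, 2.58], [-1.02, 4.17], [0.09, 2.62], [-3.14, 3.14]. Speed limits (rad/s): [2.57, 2.57, 3.14, 3.14, 3.14, 3.14].

INTERFACE

Orientations are given as a rotation vector (axis times angle).
In Python, from station import * gives the robot as it stands.
- The arm moves only by the shell command python3 -m crank 'ROWS' [OPENING] [FORCE]. ROWS is JSON, a list of rows, each an object with "offset": the shift along the tool's x, y, z in m, a list of three; "twist": the turn, a rotation vector about the tool's x, y, z in degrees, a list of three. In form: [{"offset": [x, y, z], "twist": [rx, ry, rz]}, ...]. A call has 1 to 20 rows; each row is the pose to reach, as a shift and turn from the pose commanded when the call began, along the tool's axes at that moment; what a row does not reach only later rows make up. A row lasts 1/8 s, in which the tool goes at most 62.5 mm and 10.7 degrees, less where a joint would pass 70% of its speed; a pose out of reach is approached as far as the arm can. A call with a gripper value outside its range is refused whole. OPENING is the opening, from 0 (shut) to 1 (fully open), set as the call begins (- or left out, the last holds). The fingers move at their own pace and stop on an object; FORCE is the grip in N (left out, the last holds). Time passes only in rows, so rows that repeat a pose let the fingers close. It gives the time, the measured TCP pose, the force, the opening and the grip force at its end, in the units of the state.
- get_obs(): the state, without advancing time (a new reading comes with each control period).
- get_image(name): name is "side" or "top" or "wrist"; returns the picture (480x640x3 uint8, red, green, blue); there is no depth.
- get_calibration(name): a dict with "intrinsics" (3x3 intrinsics, pixels), "world_from_camera" (4x4, takes a point from camera to world coordinates); the wrist camera has in their place "tool_from_camera" (4x4, takes a point from camera to tool coordinates, whose origin is the TCP and whose axes are the flange's). Camera axes: x right, y up, looking along -z (the intrinsics and any distortion apply to the point x, -y, -z); pixel columns grow to the right and rows downward; lengths in m; the calibration is good to about 2 mm. A picture is of the moment at which its call begins: read the wrist's pose just before it. get_calibration takes no time and is no camera call.
- finish_job(): hands the job in; it is judged then, once.
Trained networks look in the newest picture that a camera, given by its name, has taken for a name from the list of things; names that differ only in an ending like _2 or _b are one class to them, and where a whole thing is asked for, a point or a joint stands for the part that bears it (a point fixed in the world has none). Each returns a list of dicts, best first, with "confidence" (0 to 1); they miss things now and then, are a little off and sometimes report something else, mostly with a low value. They report only what shows in the picture. A call takes as long as a camera call. They do not tell look-alikes from the thing itself.
- cut_out(query, camera): "region" (480x640 bool, what is visible of it) and "rect" ([centre column, centre row, width, height] in pixels, round what is visible of it).
The state is a dict: "t": time; "q": joint angles; "dq": joint speeds; "effort": joint torques, N m; "tool_pos": TCP position; "tool_rot": TCP orientation; "contact_force": force on the tool from outside, world axes, zero at the start; "wrist_torque": the same for the moment, N m; "opening": finger opening in m; "grip_force": force on a finger pad.
Only numpy, scipy, OpenCV 4.12 (cv2) and the standard library are available. Lean on these libraries where they do the work, as an engineer would, in place of code of your own. Each camera call takes 0.05 s, during which the arm holds its last target. There are 200 camera calls.

TASK

Two bench planers for clay strips stand on the pottery table, and one has the orange gauge lying on its bed under the blade. Turn that planer's yellow screw knob clockwise until its blade comes down on the orange gauge and just nips it, about 20 degrees past the first touch, and let go. Leave the gauge lying where it is and do not turn the other planer's knob.

Things in the scene. Friction and masses are not known exactly. Their poses are not given: they have to be found in the camera images.
- knob_a_grip (a point): Screw knob of the planer that holds the gauge: yellow upright bar 50 x 16 mm, 44 mm high, on a disc 44 mm across (94-102 mm above the table) on the teal bridge (36 x 130 mm, top at 90 mm). Point: on the vertical screw axis, half-way up the bar, 124 mm above the table. x along the bar to its black-marked end, y across its 16 mm, z up. Stiff (0.1 N m), keeps its height, stays where left.
- screw_a (a joint): Turn of that knob, rad, growing clockwise from above, 0 to 2.4; starts at 0 to 0.55. At 0 the bar lies along the planer's length, mark to blade_a's +x, and the gap over the bed is 10 mm; it closes 4 mm per rad, so the blade meets the 6 mm gauge at about 1.0. Then springs press it on the gauge, 12 N more per rad: about 1.35 is a good light nip, past 1.7 too tight.
- blade_a: Steel blade bar of that planer, 80 mm wide (y), 10 mm thick (x), 26 mm high, hanging on springs under the bridge. Origin: middle of its lower edge, straight below the screw axis; x along the planer's bed, z up. The planer is bolted down; its bed is 200 x 130 mm and 20 mm high.
- gauge: Orange gauge blade, 170 x 30 x 6 mm, loose, flat on the planer's bed (20 mm above the table), passing under the blade and showing on both sides of the bridge. Origin: centre of its underside, x along its length. Not to be handled. (A blue 9 mm one lies elsewhere, unused.)
- knob_b_end (a point): The other planer, alike but with no gauge in it: the black-marked end of its knob's bar, 25 mm from its screw axis and 124 mm above the table. To be left alone.
Mind the look-alikes: they are no part of the job. What is shaped like the part that bears knob_a_grip but purple is not meant.

How it is judged:
By the outcome, as a careful person would: the job done as asked, in the order asked, and still so for the second after the job is handed in, with the robot touching nothing.
It also fails if it takes over 32 s, if anything falls off the work surface, if the arm or the gripper's body presses on something with over 40 N, if the wrist force passes 120 N, or if a joint passes its speed limit or range.

## Working session

There is one attempt and no reset: what is moved stays moved. The work goes in short steps, Python scripts to look and compute and a shell command to move; the robot and the scene stay as the last step left them, time stands still between calls to the robot, and variables do not carry over. Pictures are saved under pics/ and viewed, at most 10 in all, crops included, and the job is handed in when it is done.

```bash
mkdir -p pics; ls
python3 - <<'E'
from station import *
import cv2,numpy as np
ims=[]
for c in("top","side"):
    im=get_image(c); cv2.imwrite(f"pics/{c}0.png",im[...,::-1])
    for q in("knob_a_grip","gauge"):
        for r in cut_out(q,c): print(c,q,round(r["confidence"],2),np.round(r["rect"]))
    k=get_calibration(c);print(np.round(k["intrinsics"],1).tolist(),np.round(k["world_from_camera"],3).tolist(), k.keys())
o=get_obs();print(o["t"],o["tool_pos"],o["tool_rot"])
E
```

```text
pics
top knob_a_grip 0.95 [396. 205.  21.  26.]
top knob_a_grip 0.73 [191. 332.  25.  26.]
top gauge 0.97 [388. 215.  12.  71.]
[[591.7, 0.0, 316.9], [0.0, 591.7, 236.1], [0.0, 0.0, 1.0]] [[0.027, 0.997, -0.074, 0.348], [-1.0, 0.027, -0.005, 0.011], [-0.003, 0.074, 0.997, 1.328], [0.0, 0.0, 0.0, 1.0]] dict_keys(['intrinsics', 'world_from_camera'])
side knob_a_grip 0.66 [195. 169.  29.  24.]
side knob_a_grip 0.6 [395. 273.  25.  34.]
side gauge 0.79 [383. 305.  86.  34.]
[[468.8, 0.0, 320.9], [0.0, 468.8, 237.8], [0.0, 0.0, 1.0]] [[0.939, 0.226, -0.259, 0.191], [-0.344, 0.636, -0.691, -0.626], [0.008, 0.738, 0.675, 0.702], [0.0, 0.0, 0.0, 1.0]] dict_keys(['intrinsics', 'world_from_camera'])
0.3 [0.17190247 0.60066273 0.23086657] [-4.36450517e-01 -3.11092559e+00  1.10134649e-03]
```

View pics/top0.png

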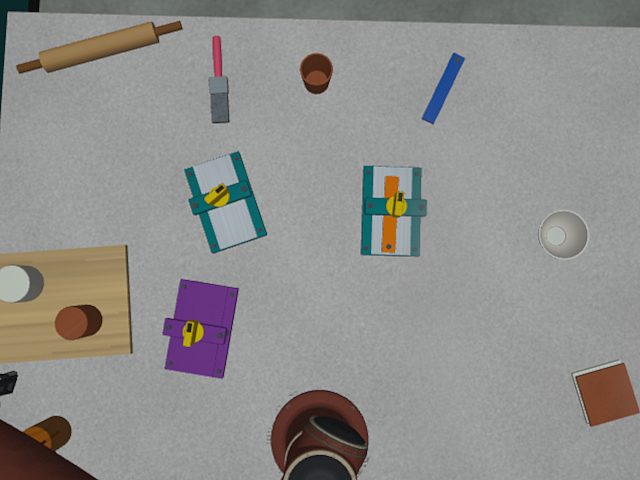

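View pics/side0.png

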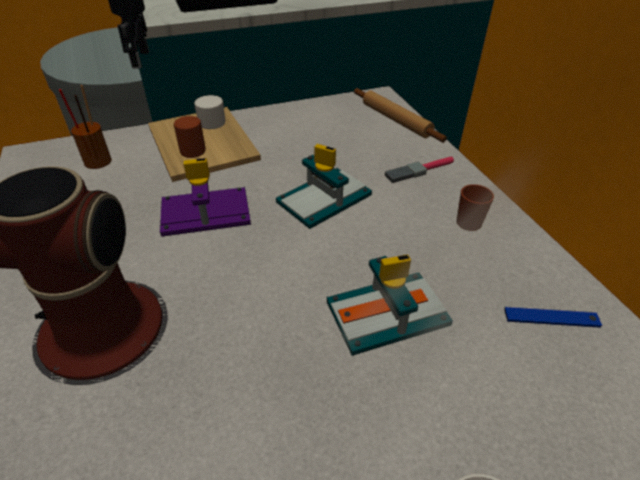

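```bash
cat > h.py <<'E'
from station import *
import cv2,numpy as np
def ray(c,uv,z,T=None):
    k=get_calibration(c);K=k["intrinsics"];T=np.array(k["world_from_camera"] if T is None else T)
    d=T[:3,:3]@(np.linalg.inv(K)@[uv[0],uv[1],1]*[1,-1,-1]);o=T[:3,3]
    return o+d*(z-o[2])/d[2]
def proj(c,p,T=None):
    k=get_calibration(c);T=np.array(k["world_from_camera"] if T is None else T)
    q=T[:3,:3].T@(np.asarray(p)-T[:3,3])*[1,-1,-1];q=np.array(k["intrinsics"])@q;return q[:2]/q[2]
E
python3 - <<'E'
from h import *
im=get_image("top")
cr=im[150:270,340:450];cv2.imwrite("pics/crop1.png",cv2.resize(cr,None,fx=5,fy=5,interpolation=cv2.INTER_CUBIC)[...,::-1])
hsv=cv2.cvtColor(im,cv2.COLOR_RGB2HSV)
win=np.zeros((480,640),bool);win[150:270,340:450]=1
def show(n,m,z):
    v,u=np.nonzero(m); P=np.array([ray("top",(a,b),z)[:2] for a,b in zip(u,v)]).astype(np.float32)
    (c,s,a)=cv2.minAreaRect(P);print(n,len(u),"mean",P.mean(0).round(4),"rect",np.round(c,4),np.round(s,4),a)
H,S,V=hsv[...,0],hsv[...,1],hsv[...,2]
show("orange",win&(H>5)&(H<18)&(S>150)&(V>150),.026)
show("bright yellow",win&(H>=22)&(H<35)&(S>120)&(V>190),.146)
show("yellow",win&(H>=20)&(H<35)&(S>120),.124)
show("teal",win&(H>80)&(H<100)&(S>100),.02)
for r in cut_out("knob_a_grip","top")[:1]: show("net",r["region"],.124)
for r in cut_out("knob_a_grip","side"):
    print(r["rect"],ray("side",r["rect"][:2],.122))
E
```

```text
orange 670 mean [ 0.4928 -0.1422] rect [ 0.498  -0.1429] [0.0282 0.1681] 88.23593139648438
bright yellow 24 mean [ 0.501  -0.1378] rect [ 0.5017 -0.1414] [0.0234 0.0361] 9.709258079528809
yellow 355 mean [ 0.5047 -0.1438] rect [ 0.5082 -0.1436] [0.0517 0.0409] 1.0621546506881714
teal 1845 mean [ 0.5084 -0.1422] rect [ 0.5059 -0.1518] [0.1399 0.1975] 89.60725402832031
net 412 mean [0.2347 0.2636] rect [0.2343 0.262 ] [0.0519 0.0384] 2.5183939933776855
[195.1, 169.2, 28.9, 23.8] [0.23239505 0.26643136 0.122     ]
[395.4, 273.0, 25.1, 33.7] [ 0.50250414 -0.15818208  0.122     ]
```

View pics/crop1.png

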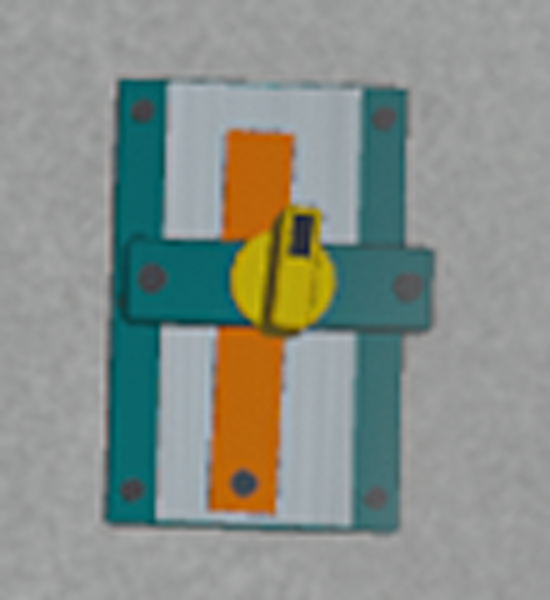

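Candidates: the teal planer with the orange gauge, knob at (396,205); the teal planer with an empty bed, knob at (217,195); and the purple planer, knob at (192,332). The crop confirms the first: it is the only one with the orange gauge under its bridge. The mark is at the far end of its bar, turned slightly clockwise.

Run:
```python
from h import *
from scipy.spatial.transform import Rotation as R
f=lambda u,v,z:ray("top",(340+u/5-.4,150+v/5-.4),z)[:2].round(4)
print("disc",f(284,281,.102),"bar top ends",f(305,207,.146),f(287,330,.146))
print("bridge screws",f(152,279,.09),f(408,288,.09))
print("bed corners",[f(*p,.02) for p in((118,80),(406,89),(398,531),(106,521))])
o=get_obs();r=R.from_rotvec(o["tool_rot"]);print(r.as_matrix().round(3))
print(get_calibration("wrist")["tool_from_camera"],get_calibration("wrist")["intrinsics"][0])
print("off",r.inv().apply(np.array([.505,-.143,.26])-o["tool_pos"]))
```

```text
disc [ 0.5063 -0.1473] bar top ends [ 0.5308 -0.1496] [ 0.4808 -0.1432]
bridge screws [ 0.5072 -0.0933] [ 0.5063 -0.2011]
bed corners [array([ 0.6054, -0.0822]), array([ 0.6047, -0.2109]), array([ 0.407 , -0.2102]), array([ 0.4079, -0.0811])]
[[-0.961  0.275 -0.   ]
 [ 0.275  0.961 -0.   ]
 [ 0.    -0.    -1.   ]]
[[-5.71804978e-04  9.60285495e-01  2.79018712e-01  7.03551105e-02]
 [ 9.99999762e-01  6.56592450e-04 -2.10420882e-04  2.59255971e-04]
 [-3.85265701e-04  2.79018526e-01 -9.60285642e-01 -1.42812581e-01]
 [ 0.00000000e+00  0.00000000e+00  0.00000000e+00  1.00000000e+00]] [338.11266083   0.         321.56135565]
off [-0.52487133 -0.62343004 -0.02871941]
```

```bash
python3 -m crank '[{"offset":[-0.02,-0.024,-0.01],"twist":[0,0,0]},{"offset":[-0.055,-0.065,-0.02],"twist":[0,0,-1]},{"offset":[-0.09,-0.107,-0.02],"twist":[0,0,-2]},{"offset":[-0.127,-0.151,-0.02],"twist":[0,0,-3]},{"offset":[-0.164,-0.195,-0.02],"twist":[0,0,-4]},{"offset":[-0.2,-0.238,-0.02],"twist":[0,0,-4]},{"offset":[-0.237,-0.282,-0.02],"twist":[0,0,-5]},{"offset":[-0.274,-0.326,-0.02],"twist":[0,0,-6]},{"offset":[-0.31,-0.369,-0.02],"twist":[0,0,-6]},{"offset":[-0.347,-0.413,-0.02],"twist":[0,0,-7]},{"offset":[-0.384,-0.457,-0.02],"twist":[0,0,-8]},{"offset":[-0.42,-0.5,-0.02],"twist":[0,0,-8]},{"offset":[-0.457,-0.544,-0.02],"twist":[0,0,-8.7]},{"offset":[-0.49,-0.583,-0.02],"twist":[0,0,-8.7]},{"offset":[-0.515,-0.613,-0.02],"twist":[0,0,-8.7]},{"offset":[-0.527,-0.627,-0.02],"twist":[0,0,-8.7]},{"offset":[-0.527,-0.627,-0.02],"twist":[0,0,-8.7]},{"offset":[-0.527,-0.627,-0.02],"twist":[0,0,-8.7]}]' 1
python3 - <<'E'
from h import *
from scipy.spatial.transform import Rotation as R
o=get_obs();r=R.from_rotvec(o["tool_rot"]);print(o["t"],o["tool_pos"],o["q"]);print(r.as_matrix().round(3))
im=get_image("wrist");cv2.imwrite("pics/w1.png",im[...,::-1])
T=np.eye(4);T[:3,:3]=r.as_matrix();T[:3,3]=o["tool_pos"];T=T@get_calibration("wrist")["tool_from_camera"]
np.save("T1.npy",T)
for z in(.146,.102):print(proj("wrist",[.506,-.147,z],T))
for q in cut_out("knob_a_grip","wrist"):print(q["confidence"],q["rect"])
E
```

```text
t: 2.7
tool_pos: [0.5058, -0.1458, 0.2513]
tool_rot: [-0.197, -3.135, -0.001]
contact_force: [-0.0, -0.3, -0.1]
opening: 0.0854
grip_force: 0.0
2.7 [ 0.50582815 -0.14582522  0.25131698] [-4.22312165e-01 -1.96505730e-01  1.81616743e+00  3.95877046e-04
  1.52224642e+00 -1.86731888e+00]
[[-0.992  0.125 -0.   ]
 [ 0.125  0.992  0.   ]
 [ 0.     0.    -1.   ]]
[319.69370315 233.655287  ]
[319.91264957 220.09308006]
0.57 [322.3, 229.8, 54.0, 70.1]
```

View pics/w1.png

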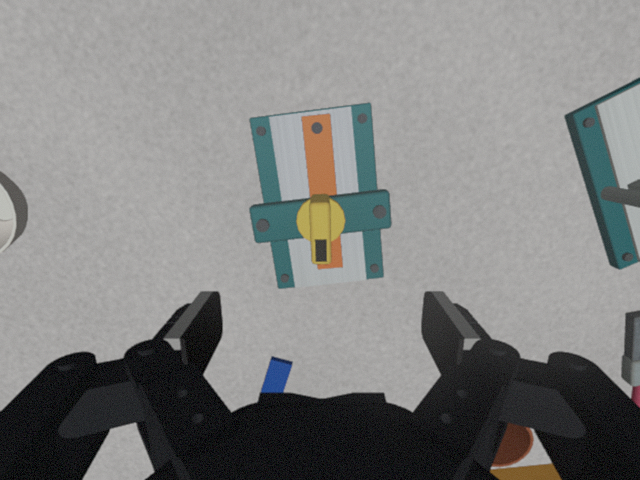

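The wrist view shows the disc centred at (321,220), as predicted. The bar is vertical in the image with its mark at (321,250), so the tool is aligned with it. Next I descend and grip.

```bash
python3 -m crank '[{"offset":[0,-0.001,0.02],"twist":[0,0,0]},{"offset":[0,-0.001,0.05],"twist":[0,0,0]},{"offset":[0,-0.001,0.08],"twist":[0,0,0]},{"offset":[0,-0.001,0.11],"twist":[0,0,0]},{"offset":[0,-0.001,0.13],"twist":[0,0,0]},{"offset":[0,-0.001,0.14],"twist":[0,0,0]},{"offset":[0,-0.001,0.144],"twist":[0,0,0]},{"offset":[0,-0.001,0.144],"twist":[0,0,0]}]' 1
python3 -m crank '[{"offset":[0,0,0],"twist":[0,0,0]},{"offset":[0,0,0],"twist":[0,0,0]},{"offset":[0,0,0],"twist":[0,0,0]},{"offset":[0,0,0],"twist":[0,0,0]},{"offset":[0,0,0],"twist":[0,0,0]},{"offset":[0,0,0],"twist":[0,0,0]},{"offset":[0,0,0],"twist":[0,0,0]},{"offset":[0,0,0],"twist":[0,0,0]},{"offset":[0,0,0],"twist":[0,0,0]},{"offset":[0,0,0],"twist":[0,0,0]}]' 0 50
python3 - <<'E'
from h import *
from scipy.spatial.transform import Rotation as R
o=get_obs();m=R.from_rotvec(o["tool_rot"]).as_matrix();print(np.degrees(np.arctan2(m[1,0],m[0,0])),o["wrist_torque"])
E
```

```text
t: 3.8
tool_pos: [0.5065, -0.1482, 0.108]
tool_rot: [0.199, 3.134, -0.001]
contact_force: [0.7, -0.2, 0.5]
opening: 0.0858
grip_force: 0.0
t: 5.05
tool_pos: [0.5063, -0.1471, 0.1077]
tool_rot: [0.199, 3.135, 0.003]
contact_force: [-0.3, 5.3, 3.4]
opening: 0.0155
grip_force: 50.3
172.718441057355 [ 0.72784325 -0.00241841 -0.14027602]
```

```bash
python3 -m crank '[{"offset":[0,0,0],"twist":[0,0,3]},{"offset":[0,0,0],"twist":[0,0,9]},{"offset":[0,0,0],"twist":[0,0,16]},{"offset":[0,0,0],"twist":[0,0,23]},{"offset":[0,0,0],"twist":[0,0,30]},{"offset":[0,0,0],"twist":[0,0,37]},{"offset":[0,0,0],"twist":[0,0,44]},{"offset":[0,0,0],"twist":[0,0,51]},{"offset":[0,0,0],"twist":[0,0,57]},{"offset":[0,0,0],"twist":[0,0,62]},{"offset":[0,0,0],"twist":[0,0,66]},{"offset":[0,0,0],"twist":[0,0,69]},{"offset":[0,0,0],"twist":[0,0,70.5]},{"offset":[0,0,0],"twist":[0,0,70.5]},{"offset":[0,0,0],"twist":[0,0,70.5]},{"offset":[0,0,0],"twist":[0,0,70.5]}]'
python3 - <<'E'
from h import *
from scipy.spatial.transform import Rotation as R
o=get_obs();m=R.from_rotvec(o["tool_rot"]).as_matrix();print(np.degrees(np.arctan2(m[1,0],m[0,0])),o["wrist_torque"],o["q"][5])
E
python3 -m crank '[{"offset":[0,0,0],"twist":[0,0,0]},{"offset":[0,0,0],"twist":[0,0,0]},{"offset":[0,0,0],"twist":[0,0,0]},{"offset":[0,0,0],"twist":[0,0,0]},{"offset":[0,0,0],"twist":[0,0,0]},{"offset":[0,0,0],"twist":[0,0,0]},{"offset":[0,0,0],"twist":[0,0,0]},{"offset":[0,0,0],"twist":[0,0,0]}]' 1
python3 -m crank '[{"offset":[0,0,-0.02],"twist":[0,0,0]},{"offset":[0,0,-0.05],"twist":[0,0,0]},{"offset":[0,0,-0.09],"twist":[0,0,0]},{"offset":[0,0,-0.13],"twist":[0,0,0]},{"offset":[0,0,-0.15],"twist":[0,0,0]},{"offset":[0,0,-0.15],"twist":[0,0,0]},{"offset":[0,0,-0.15],"twist":[0,0,0]}]' 1
python3 - <<'E'
from h import *
from scipy.spatial.transform import Rotation as R
o=get_obs();m=R.from_rotvec(o["tool_rot"]).as_matrix();print(np.degrees(np.arctan2(m[1,0],m[0,0])))
im=get_image("wrist")
cv2.imwrite("pics/w2.png",cv2.resize(im[100:300,200:440],None,fx=3,fy=3,interpolation=cv2.INTER_CUBIC)[...,::-1])
T=np.eye(4);T[:3,:3]=m;T[:3,3]=o["tool_pos"];T=T@get_calibration("wrist")["tool_from_camera"];np.save("T2.npy",T)
E
```

```text
t: 7.05
tool_pos: [0.5061, -0.1472, 0.1077]
tool_rot: [-1.971, -2.445, -0.002]
contact_force: [-0.3, 5.2, 3.8]
opening: 0.0159
grip_force: 50.4
102.23571597155536 [ 0.80402391  0.14887256 -0.03738534] -0.6391167749532314
t: 8.05
tool_pos: [0.506, -0.148, 0.1073]
tool_rot: [-1.972, -2.445, 0.0]
contact_force: [0.1, 0.9, -0.1]
opening: 0.0857
grip_force: 0.0
t: 8.93
tool_pos: [0.5052, -0.1476, 0.2555]
tool_rot: [-1.971, -2.443, 0.001]
contact_force: [-0.0, -0.1, -0.7]
opening: 0.085
grip_force: 0.0
102.2238852540813
```

View pics/w2.png

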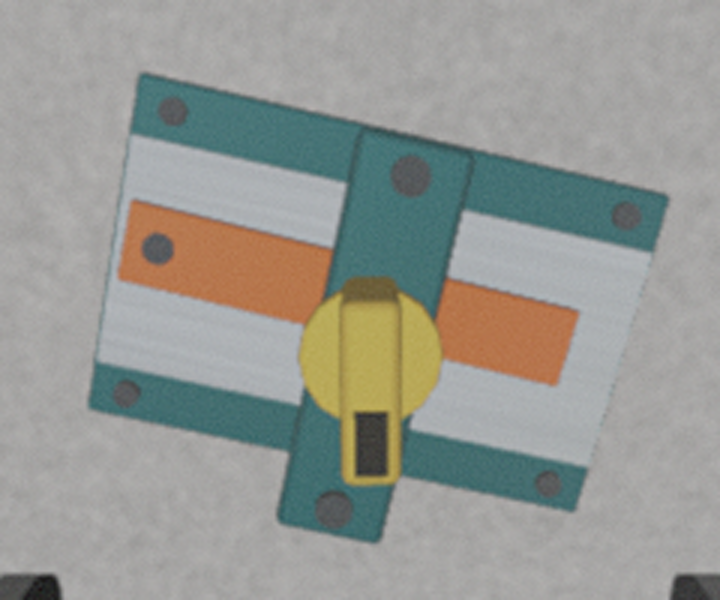

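The bar is vertical in this crop (mark at (371,443)), so it stayed in line with the tool. I now check its angle against the bed, and the gauge.

Run:
```python
from h import *
T=np.load("T2.npy");f=lambda u,v,z:ray("wrist",(200+u/3-.33,100+v/3-.33),z,T)[:2]
a=lambda p,q:np.degrees(np.arctan2(*(q-p)[::-1]))
c=[f(*p,.02) for p in((140,73),(668,196),(576,511),(90,408))]
print("bed",np.round(c,4).tolist(),a(c[0],c[1]),a(c[3],c[2]))
s=[f(411,176,.09),f(333,510,.09)];print("bridge",a(*s)+90)
b=[f(371,303,.146),f(371,485,.146)];print("bar",np.round(b,4).tolist(),a(*b))
g=[f(*p,.026) for p in((133,200),(580,312),(557,385),(119,278))];print("gauge",np.mean(g,0),a(g[0],g[1]))
```

```text
bed [[0.4091, -0.0815], [0.6045, -0.0831], [0.6047, -0.2096], [0.4087, -0.2082]] -0.4582610181761805 -0.4080094654214916
bridge -0.5836461635593082
bar [[0.5015, -0.1227], [0.5119, -0.1703]] -77.72518909191506
gauge [ 0.49834404 -0.14240066] -1.8366393113173782
```

```bash
python3 -c "
from station import *
print(finish_job())"
```

```text
the job is handed in; nothing more can be done
None
```

The job is handed in: I turned the knob on the planer with the orange gauge clockwise to about 1.35 rad (roughly 20° past first touch) and let go; the gauge measured unmoved, and I didn't touch the other planer.

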